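# Put the stray mandrels back in the graded rack

## Task

Two of the jeweller's four tapered steel mandrels have been left out on the bench. Lay both in the V notches of the sloping wooden rack, handle at the low end by the foot board and resting on both notched boards, so that the four lie side by side in order of thickness; the two already in the rack stay where they are. Lay each one down rather than letting it drop, and do not knock the other things on the bench about.

Things in the scene. Friction and masses are not known exactly. Their poses are not given: they have to be found in the camera images.
- mandrel_A: Stray mandrel A, the THICKEST of the four, loose on the bench: round steel taper, 26 mm across at the handle, 14 at the tip, 285 long; six-sided wooden handle 65 long, 27.6 across flats; about 0.46 kg. Origin: on the bench under A_mid as it lies. x runs from handle to tip, z up as it lies (the axis dips 1.8 deg towards the tip)
- A_mid (a point): Point on mandrel A's axis, near its balance: 131 mm from the handle's butt, 154 from the tip, where the steel is 22 mm across; 12 mm above the bench as it lies. Axes as body mandrel_A. Seated in the rack it lies 16 mm above its place's point along the place's z, and the mandrel's axis is 2 deg less steep than the cradle
- A_tip (a point): thin end of mandrel A, on its axis
- mandrel_C: Stray mandrel C, the SECOND THINNEST of the four, loose on the bench: round steel taper, 16 mm across at the handle, 7 at the tip, 265 long; six-sided wooden handle 65 long, 17.6 across flats; about 0.17 kg. Origin: on the bench under C_mid as it lies. x runs from handle to tip, z up as it lies (the axis dips 1.5 deg towards the tip)
- C_mid (a point): Point on mandrel C's axis, near its balance: 131 mm from the handle's butt, 134 from the tip, where the steel is 13 mm across; 7 mm above the bench as it lies. Axes as body mandrel_C. Seated in the rack it lies 9.5 mm above its place's point along the place's z, and the mandrel's axis is 2 deg less steep than the cradle
- C_tip (a point): thin end of mandrel C, on its axis
- B_mid (a point): Mandrel B, the SECOND THICKEST (21 mm at the handle, 10 at the tip, 275 long), at place2 or place4, already in the rack, loose, to be left there. Point on its axis, over its place's point
- D_mid (a point): Mandrel D, the THINNEST (11 mm at the handle, 5 at the tip, 255 long), at place4 or place2, already in the rack, loose, to be left there. Point on its axis, over its place's point
- rack: Wooden mandrel rack, fixed, 365 wide, 230 deep; origin on the bench under the cradle's origin. Two notched cross boards, 12 thick and 98 apart, carry the mandrels on a 30 deg slope; each has five V notches (90 deg, 44 wide, 22 deep, 64 apart). The space between the boards is open. A foot board across the low end, nearest the robot, stops the butts; its top is 28 above the notch bottoms
- cradle: The rack's sloping part. Origin: level with the notch bottoms, half-way between the boards, middle place, 105 above the bench. x up the slope away from the robot, 30 deg above level; y along the row to the left; z square to the slope. Notched boards at x = -49 and +49, foot board's face at x = -131
- place1 (a point): Place 1 of the rack (leftmost seen from the robot): point at the notch bottoms' level half-way between the two boards, axes as the cradle's. A mandrel with its butt on the foot board has its mid point straight above this along z
- place2 (a point): Place 2 of the rack (second from the left): point at the notch bottoms' level half-way between the two boards, axes as the cradle's. A mandrel with its butt on the foot board has its mid point straight above this along z
- place3 (a point): Place 3 of the rack (middle): point at the notch bottoms' level half-way between the two boards, axes as the cradle's. A mandrel with its butt on the foot board has its mid point straight above this along z
- place4 (a point): Place 4 of the rack (second from the right): point at the notch bottoms' level half-way between the two boards, axes as the cradle's. A mandrel with its butt on the foot board has its mid point straight above this along z
- place5 (a point): Place 5 of the rack (rightmost): point at the notch bottoms' level half-way between the two boards, axes as the cradle's. A mandrel with its butt on the foot board has its mid point straight above this along z
- bench_block: flat square steel block, 75 x 75 x 20, bystander; origin under its centre
- pliers: flat-nose pliers with black grips lying flat, 145 long, 50 wide, 12 high, bystander; origin under the joint, jaws to its +x
- hammer: chasing hammer with round steel head and wooden handle lying down, 205 long, 27 high, bystander; origin under the head, handle to its -x
- tin: low round metal tin, 75 across, 26 high, bystander; origin under its centre
- charcoal_block: dark grey soldering block, 65 x 110 x 32, bystander; origin under its centre
- ring_clamp: wooden ring clamp lying down, 160 x 35 x 28, bystander; origin under its centre
- findings_jar: small glass jar with steel lid, 60 across, 62 high, bystander; origin under its centre

How it is judged:
By the outcome, as a careful person would: the job done as asked, in the order asked, and still so for the second after the job is handed in, with the robot touching nothing.
It also fails if it takes over 64 s, if anything falls off the work surface, if the arm or the gripper's body presses on something with over 40 N, if the wrist force passes 120 N, or if a joint passes its speed limit or range.

## Robot

A 6-joint arm with a two-finger parallel gripper is mounted at the origin on the work surface. World frame = base frame: x ahead of the robot, y to its left, z up, the work surface at z = 0. Lengths are in m, angles in rad, forces in N, time in s.
With the tool pointing down it reaches from about 0.375 to 0.975 m from the base axis. Payload 3.8 kg.
Tool frame: the origin (TCP) lies at the very end of the fingers, on their centre line; the grasp point (between the pads) lies ctrl.grip_depth behind it (ctrl.grip_depth is the distance from the TCP to the grasp point, in m); z points along the fingers, y is the direction in which the jaws open and shut (so a half turn about z gives the same grasp; the last joint's range is limited). The gripper opens to 88 mm and grips with 3 to 60 N. Pads are 18 mm wide; open, the fingers measure 123 mm over their backs; the gripper's body (75 mm by 187 mm) begins 45 mm behind the grasp point.
Start: joints at [1.115, 0.264, 1.604, -0, 1.274, -0.037], TCP at [0.274, 0.617, 0.239] pointing down, gripper open.
Joint ranges: [-2.63, 2.63], [-0.94, 2.18], [0.31, 2.57], [-1.31, 4.45], [0, 2.66], [-2.55, 2.55]. Speed limits (rad/s): [2.57, 2.57, 3.14, 3.14, 3.14, 3.14].

## Interface

Orientations are given as a unit quaternion [x, y, z, w].
In Python, from cell import ctrl, jaws, solver, eyes, job_done, status gives the robot as it stands. Calls block until the motion is done:
- ctrl.move_ptp(position, orientation): joint-space move of the TCP to a pose.
- ctrl.move_l(position, attitude=None, velocity=0.15, stop_force=None): straight line of the TCP; attitude=None keeps the orientation; velocity is the mean speed in m/s. With stop_force (N) it stops when the force on the tool has changed by that much, and returns True; else False.
- ctrl.move_joints(angles): joint-space move.
- jaws.set_gripper(opening, effort=None): finger opening in m; effort is the grip in N (None keeps the last); returns when the fingers have stopped.
- ctrl.wait(seconds).
- solver.inverse_kinematics(position, orientation): joint angles nearest the present ones, or None.
- eyes.grab_frame(name): name is "scene" or "top"; returns the picture (400x640x3 uint8, blue, green, red); there is no depth.
- eyes.get_calibration(name): a dict with "mtx" (3x3 intrinsics, pixels), "origin" and "attitude" of the camera in the world. Camera axes: x right, y up, looking along -z (the intrinsics and any distortion apply to the point x, -y, -z); pixel columns grow to the right and rows downward; lengths in m; the calibration is good to about 2 mm. A picture is of the moment at which its call begins. get_calibration takes no time and is no camera call.
A pose or a line that the arm cannot do raises ctrl.PlanningError and nothing moves.
- job_done(): hands the job in, once; it reports no verdict.
Readings, each from a call of its own:
- status.get_time_s(): time.
- status.get_joint_positions(): joint angles.
- status.get_qvel(): joint speeds.
- status.get_joint_torque(): joint torques, N m.
- status.get_position(): TCP position.
- status.get_eef_rot(): TCP orientation.
- status.get_ft_force(): force on the tool from outside, world axes, zero at the start.
- status.get_torque(): the same for the moment, N m.
- status.get_opening(): finger opening in m.
Only numpy, scipy, OpenCV 4.12 (cv2) and the standard library are available. Lean on these libraries where they do the work, as an engineer would, in place of code of your own. Each camera call takes 0.05 s, during which the arm holds its last target.

## Working session

There is one attempt and no reset: what is moved stays moved. The work goes in short steps, each a Python script; the robot and the scene stay as the last script left them, time stands still between calls to the robot, and variables do not carry over. Pictures are saved under pics/ and viewed, and the job is handed in when it is done.

```bash
mkdir -p pics; ls; python3 - <<'E'
from cell import ctrl,jaws,solver,eyes,job_done,status
import cv2
for n in("scene","top"):
    f=eyes.grab_frame(n); cv2.imwrite(f"pics/{n}0.png",f); print(n,eyes.get_calibration(n))
print(status.get_time_s(),ctrl.grip_depth,status.get_position(),status.get_eef_rot(),status.get_opening())
E
```

```text
pics
scene {'mtx': array([[408.23509699,   0.        , 319.80935491],
       [  0.        , 408.23509699, 200.10884501],
       [  0.        ,   0.        ,   1.        ]]), 'origin': array([0.89680679, 0.5837986 , 1.14413196]), 'attitude': array([0.07441617, 0.27535729, 0.93132903, 0.22642179])}
top {'mtx': array([[439.35397374,   0.        , 320.29626689],
       [  0.        , 439.35397374, 204.07845756],
       [  0.        ,   0.        ,   1.        ]]), 'origin': array([0.46657361, 0.02657902, 1.16957682]), 'attitude': array([-0.03618732,  0.03585264,  0.71130803, -0.70103206])}
0.1 0.0187 [0.27421164 0.61607383 0.23751848] [ 2.07858410e-01  9.78158397e-01 -9.84949339e-04 -2.46609025e-04] 0.0882332133214297
```

View pics/scene0.png

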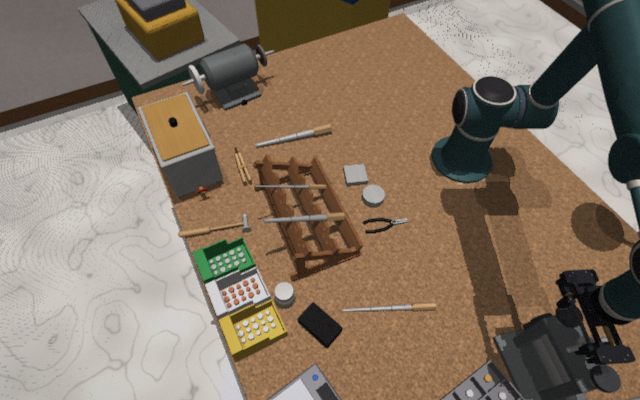

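View pics/top0.png

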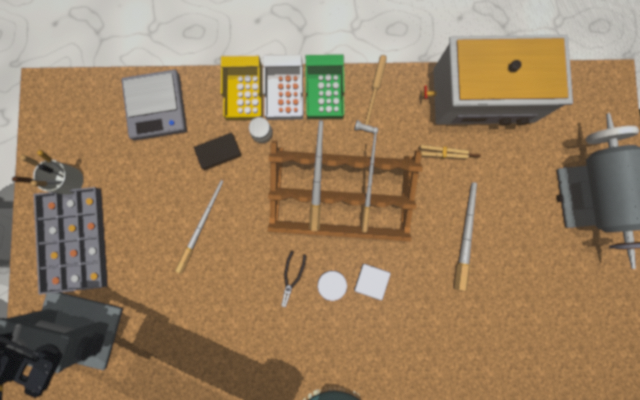

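The top view shows the rack at about (270-415, 150-240). The thick mandrel B is at px 317 (place2) and the thin D at px 370 (place4). So A (right stray, ~(467,235)) goes to place1 and C (left stray, ~(200,227)) goes to place3. Next I'll zoom in.

```bash
cat > h.py <<'E'
import numpy as np,cv2
from scipy.spatial.transform import Rotation as R
from cell import ctrl,jaws,solver,eyes,job_done,status
def ray(n,px):
    c=eyes.get_calibration(n);K=c["mtx"]
    p=np.atleast_2d(np.asarray(px,float))
    d=np.c_[(p[:,0]-K[0,2])/K[0,0],-(p[:,1]-K[1,2])/K[1,1],-np.ones(len(p))]
    return np.array(c["origin"]),R.from_quat(c["attitude"]).apply(d)
def plane(n,px,z):
    o,d=ray(n,px); return o+d*((np.asarray(z)-o[2])/d[:,2])[:,None]
def proj(n,P):
    c=eyes.get_calibration(n);K=c["mtx"]
    q=R.from_quat(c["attitude"]).inv().apply(np.atleast_2d(P)-c["origin"])
    return np.c_[K[0,0]*q[:,0]/-q[:,2]+K[0,2],K[1,1]*q[:,1]/q[:,2]+K[1,2]]
def tri(px1,px2):
    o1,d1=ray("scene",px1);o2,d2=ray("top",px2);d1=d1[0];d2=d2[0]
    A=np.c_[d1,-d2];s=np.linalg.lstsq(A,o2-o1,rcond=None)[0]
    a=o1+d1*s[0];b=o2+d2*s[1];return (a+b)/2,np.linalg.norm(a-b)
E
python3 - <<'E'
from h import *
t=cv2.imread("pics/top0.png");s=cv2.imread("pics/scene0.png")
def crop(im,x,y,w,h,k): return cv2.resize(im[y:y+h,x:x+w],None,fx=k,fy=k,interpolation=cv2.INTER_CUBIC)
a=crop(t,165,170,75,110,5);b=crop(t,435,175,75,120,5)[:550]
cv2.imwrite("pics/zt.png",np.hstack([a,b]))
cv2.imwrite("pics/zr.png",crop(t,260,110,170,140,4))
cv2.imwrite("pics/zs.png",crop(s,245,145,125,135,4.4))
cv2.imwrite("pics/zsm.png",np.vstack([crop(s,250,115,100,40,6),crop(s,340,290,100,40,6)]))
E
```

```text
(no output)
```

View pics/zt.png

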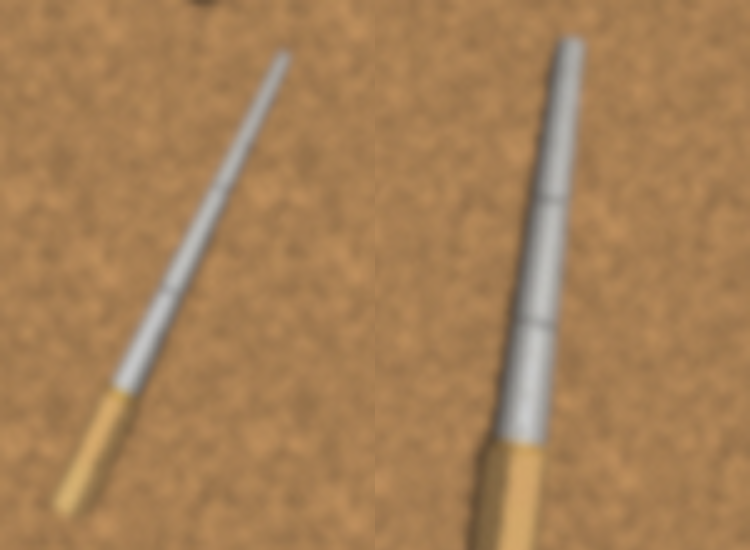

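View pics/zr.png

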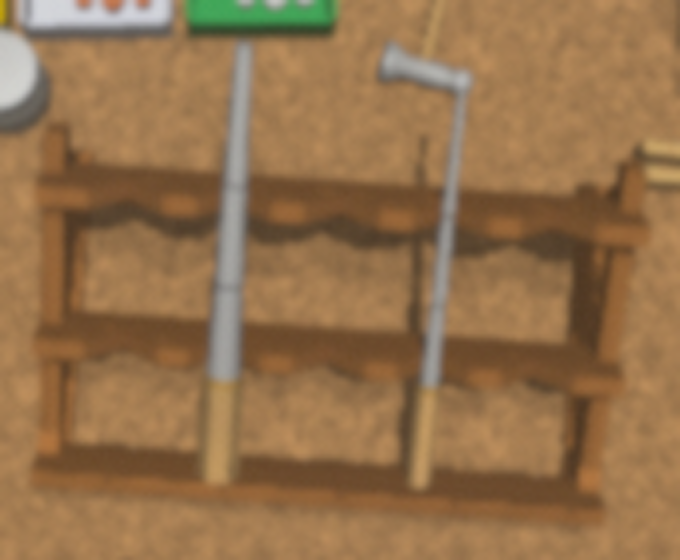

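View pics/zs.png

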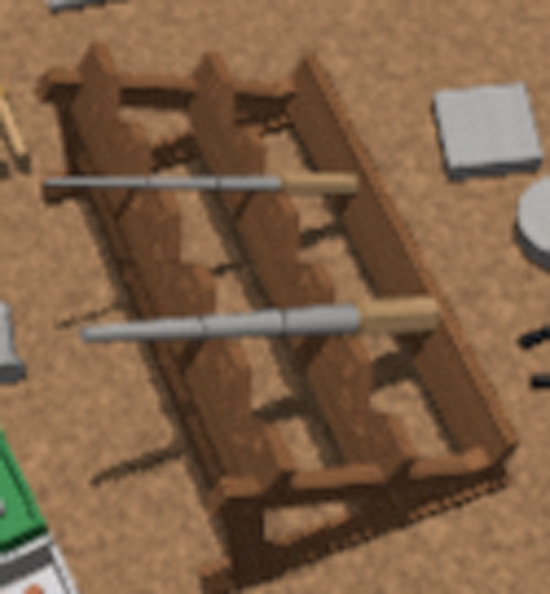

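View pics/zsm.png

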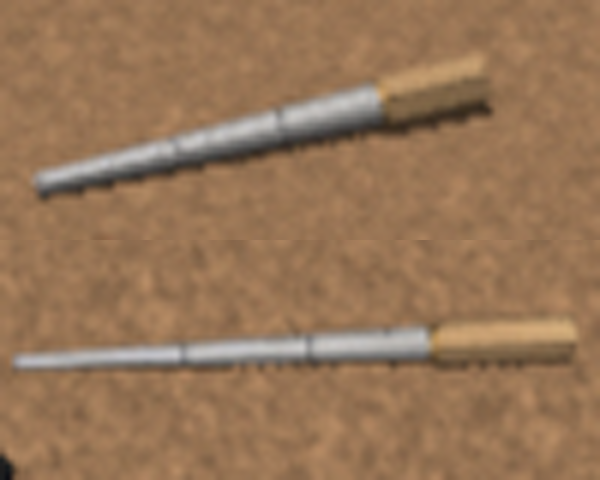

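```bash
cat > meas.py <<'E'
from h import *
def steel(n,im,x,y,w,h,smax=70):
    hsv=cv2.cvtColor(im,cv2.COLOR_BGR2HSV)
    k=4
    c=cv2.resize(im[y:y+h,x:x+w],None,fx=k,fy=k,interpolation=cv2.INTER_CUBIC)
    hs=cv2.cvtColor(c,cv2.COLOR_BGR2HSV)
    m=((hs[...,1]<smax)&(hs[...,2]>90)).astype(np.uint8)
    nn,l,st,ce=cv2.connectedComponentsWithStats(m); i=1+np.argmax(st[1:,4])
    ys,xs=np.where(l==i); P=np.c_[xs,ys].astype(float)
    u=cv2.fitLine(P.astype(np.float32),cv2.DIST_HUBER,0,.01,.01).ravel(); d=u[:2];o=u[2:]
    s=(P-o)@d; t=(P-o)@np.array([-d[1],d[0]])
    lo,hi=np.percentile(s,[.3,99.7])
    # centreline: midpoint of widths, linear fit
    b=np.arange(lo+4,hi-4,2);mid=[];wd=[]
    for q in b:
        tt=t[abs(s-q)<1.5]; mid.append((tt.max()+tt.min())/2);wd.append(np.ptp(tt)+1)
    pf=np.polyfit(b,mid,1); wf=np.polyfit(b,wd,1)
    E=[]
    for q in(lo,hi):
        p=o+q*d+np.polyval(pf,q)*np.array([-d[1],d[0]])
        E.append(((p+.5)/k-.5+[x,y],np.polyval(wf,q)/k))
    E.sort(key=lambda e:-e[1]) # thick end first
    return E,(m,c)
if __name__=="__main__":
    T=cv2.imread("pics/top0.png");S=cv2.imread("pics/scene0.png")
    box={"A":((455,172,30,100),(250,120,75,30)),"C":((172,175,55,80),(337,300,80,20)),
         "B":((305,115,25,95),(258,205,75,25)),"D":((357,133,25,80),(250,180,65,14))}
    L={"A":(65,285,26,14),"C":(65,265,16,7),"B":(65,275,21,10),"D":(65,255,11,5)}
    for k,(bt,bs) in box.items():
        et,dt=steel("top",T,*bt);es,ds=steel("scene",S,*bs)
        cv2.imwrite(f"pics/m{k}.png",dt[0]*255)
        P=[]
        for i in(0,1):
            p,e=tri(es[i][0],et[i][0]);P.append(p)
            print(k,"JT"[i],"px s",es[i][0].round(1),"t",et[i][0].round(1),"w",round(es[i][1],1),round(et[i][1],1),"P",(p*1000).round(1),"miss",round(e*1000,1))
        print("  len",round(np.linalg.norm(P[1]-P[0])*1000,1),"exp",L[k][1]-65,"pitch",np.degrees(np.arcsin((P[1]-P[0])[2]/np.linalg.norm(P[1]-P[0]))).round(1),"yaw",np.degrees(np.arctan2(*(P[1]-P[0])[1::-1])).round(1))
E
python3 meas.py
```

```text
A J px s [312.6 131. ] t [463.5 262.6] w 6.0 10.7 P [ 425.8 -342.9   19.5] miss 0.7
A T px s [255.5 144.8] t [473.8 182.6] w 3.3 5.8 P [ 636.9 -383.8   10.1] miss 0.6
  len 215.3 exp 220 pitch -2.5 yaw -11.0
C J px s [411.  306.5] t [189.3 247.3] w 5.7 6.5 P [475.9 372.7   8.1] miss 0.2
C T px s [342.1 309.9] t [221.4 180.8] w 2.9 3.2 P [653.3 290.2   2.8] miss 1.5
  len 195.7 exp 200 pitch -1.6 yaw -24.9
B J px s [325.9 216.2] t [315.2 204.2] w 6.1 8.9 P [576.3  39.2  89.5] miss 1.5
B T px s [263.  220.3] t [320.5 120.1] w 3.7 4.7 P [762.   22.7 183.8] miss 1.1
  len 209.0 exp 210 pitch 26.8 yaw -5.1
D J px s [307.9 186. ] t [366.8 205.9] w 3.2 5.3 P [571.6 -89.4  80.9] miss 0.2
D T px s [255.1 185.7] t [374.9 132.8] w 1.8 2.7 P [ 734.3 -103.6  169.5] miss 1.4
  len 185.9 exp 190 pitch 28.5 yaw -5.0
```

```bash
cat > m2.py <<'E'
from meas import *
T=cv2.imread("pics/top0.png");S=cv2.imread("pics/scene0.png")
box={"A":((455,172,30,100),(250,120,75,30)),"C":((172,175,55,80),(337,300,80,20)),
     "B":((305,115,25,95),(258,205,75,25)),"D":((357,133,25,80),(250,180,65,14))}
# (L, mid z, pitch)
c=np.cos(np.pi/6)
par={"A":(285,.012,-1.8),"C":(265,.007,-1.5),"B":(275,.105+c*.0126,28),"D":(255,.105+c*.0064,28)}
def get():
  out={}
  for k,(bt,bs) in box.items():
    L,z,pit=par[k];r=np.radians(pit)
    for v,im,b in(("top",T,bt),("scene",S,bs)):
        E,_=steel(v,im,*b)
        zj=z-.066*np.sin(r)+.002*np.sin(r);zt=z+(L-131)/1000*np.sin(r)-.002*np.sin(r)
        J=plane(v,E[0][0],[zj])[0];Tp=plane(v,E[1][0],[zt])[0]
        d=Tp-J;u=d/np.linalg.norm(d);mid=(J+Tp)/2-u*((65+L)/2-131)/1000
        out[k,v]=(mid,u,np.linalg.norm(d))
  return out
if __name__=="__main__":
  o=get()
  for k,(m,u,l) in o.items(): print(k,(m*1000).round(1),"yaw",np.degrees(np.arctan2(u[1],u[0])).round(2),"len",round(l*1000,1))
  for v in("top","scene"):
    d=o["D",v][0]-o["B",v][0]; print(v,"BD",np.linalg.norm(d[:2]),"perp yaw",np.degrees(np.arctan2(d[0],-d[1])))
E
python3 m2.py
```

```text
('A', 'top') [ 488.3 -356.6   12. ] yaw -10.66 len 215.0
('A', 'scene') [ 486.6 -358.8   12. ] yaw -10.47 len 217.0
('C', 'top') [533.5 345.8   7. ] yaw -24.87 len 194.7
('C', 'scene') [534.2 345.7   7. ] yaw -24.95 len 196.5
('B', 'top') [635.1  33.9 116.2] yaw -4.91 len 209.1
('B', 'scene') [633.9  32.7 116.4] yaw -4.98 len 211.8
('D', 'top') [627.5 -94.3 110.5] yaw -4.89 len 185.0
('D', 'scene') [627.5 -95.  110.5] yaw -5.53 len 185.7
top BD 0.1283957740804582 perp yaw -3.4236768949746805
scene BD 0.12788954332123595 perp yaw -2.877247878564999
```

The two views agree to within 2 mm. After correcting for axis height, the B–D line gives a rack yaw of -4.8°, which matches the mandrels' yaw of -4.9°. Now I'll check the IK plan.

```bash
cat > plan.py <<'E'
from m2 import *
o=get()
av=lambda k:(o[k,"top"][0]*.6+o[k,"scene"][0]*.4)
psi=np.radians(-4.9);cs,sn=np.cos(psi),np.sin(psi);c30,s30=np.cos(np.pi/6),.5
X=np.array([c30*cs,c30*sn,s30]);Y=np.array([-sn,cs,0]);Z=np.cross(X,Y)
p2=av("B")-Z*.0126;p4=av("D")-Z*.0064
p3=(p2+p4)/2;p3[2]=.105;p1=p3+.128*Y;p1[2]=.105
place={"A":p1,"C":p3};off={"A":.016,"C":.0095}
def quat(yaw,pit,s):
    u=np.array([np.cos(pit)*np.cos(yaw),np.cos(pit)*np.sin(yaw),np.sin(pit)])
    y=np.array([-np.sin(yaw),np.cos(yaw),0]);zd=-np.cross(u,y)
    x=s*u;return R.from_matrix(np.c_[x,np.cross(zd,x),zd]).as_quat()
def yawof(k):
    u=o[k,"top"][1]+o[k,"scene"][1];return np.arctan2(u[1],u[0])
tp={"A":np.radians(29.8),"C":np.radians(29.5)}
UP=-R.from_quat(quat(psi,np.pi/6,1)).apply([0,0,1])
E
python3 - <<'E'
from plan import *
print("p1",p1,"p3",p3,"p2",p2,"p4",p4,UP,Z)
for k in"CA":
  for s in(1,-1):
    m=av(k);ik=lambda p,q:(lambda r:None if r is None else np.round(r,2))(solver.inverse_kinematics(list(p),list(q)))
    print(k,s,"pick",ik([m[0],m[1],.003],quat(yawof(k),0,s)),"lift",ik([m[0],m[1],.25],quat(yawof(k),0,s)))
    q=quat(psi,tp[k],s)
    for h in(0,.1,.2):print("   ",h,ik(place[k]+Z*(.01+h),q))
E
```

```text
p1 [0.64671543 0.0965281  0.105     ] p3 [ 0.63578206 -0.0310041   0.105     ] p2 [0.64091061 0.03285915 0.10536249] p4 [ 0.63065351 -0.09486736  0.10494643] [-0.49817265  0.04270846  0.8660254 ] [-0.49817265  0.04270846  0.8660254 ]
C 1 pick [ 0.54  0.43  1.87 -0.    0.85  2.54] lift [ 0.54  0.18  1.68 -0.    1.28  2.54]
    0 [-0.09  0.04  2.2   0.    0.38  1.56]
    0.1 [-0.09 -0.18  2.22  0.    0.58  1.56]
    0.2 [-0.09 -0.37  2.2   0.    0.8   1.57]
C -1 pick [ 0.54  0.43  1.87 -0.    0.85 -0.6 ] lift [ 0.54  0.18  1.68 -0.    1.28 -0.6 ]
    0 [-0.09  0.04  2.2   0.    0.38 -1.58]
    0.1 [-0.09 -0.18  2.22  0.    0.58 -1.58]
    0.2 [-0.09 -0.37  2.2   0.    0.8  -1.58]
A 1 pick [-0.67  0.38  1.94 -0.    0.83  1.08] lift [-0.67  0.13  1.75 -0.    1.27  1.08]
    0 [ 0.18  0.08  2.16 -0.33  0.42  2.11]
    0.1 [ 0.21 -0.12  2.18 -0.26  0.6   2.04]
    0.2 [ 0.25 -0.3   2.15 -0.23  0.81  2.02]
A -1 pick [-0.67  0.38  1.94 -0.    0.83 -2.06] lift [-0.67  0.13  1.75 -0.    1.27 -2.06]
    0 [ 0.18  0.08  2.16 -0.33  0.42 -1.04]
    0.1 [ 0.21 -0.12  2.18 -0.26  0.6  -1.1 ]
    0.2 [ 0.25 -0.3   2.15 -0.23  0.81 -1.12]
```

```bash
cat > pick.py <<'E'
from plan import *
def pick(k,op,zt,s=-1,grip=40):
    m=av(k);q=list(quat(yawof(k),0,s))
    ctrl.move_ptp([m[0],m[1],.16],q)
    jaws.set_gripper(op)
    ctrl.move_l([m[0],m[1],.03],velocity=.2)
    hit=ctrl.move_l([m[0],m[1],zt],velocity=.03,stop_force=4)
    pos=np.array(status.get_position());print("hit",hit,pos,status.get_ft_force())
    jaws.set_gripper(0.0,effort=grip)
    print("open",status.get_opening(),status.get_position())
    ctrl.move_l([pos[0],pos[1],.06],velocity=.08)
    print("open",status.get_opening(),status.get_ft_force(),status.get_torque(),status.get_time_s())
    for v in("scene","top"):cv2.imwrite(f"pics/pick{k}_{v}.png",eyes.grab_frame(v))
E
python3 -c "
from pick import *
pick('C',.045,.0025)"
```

```text
hit False [0.5339341  0.34585788 0.0026627 ] [ 0.75503589 -0.22501321 -0.72591279]
open 0.011831189791129822 [0.53379748 0.34573298 0.00260787]
open 0.01165408288484735 [ 0.04912039 -1.20800479 -0.88261149] [ 0.04543125  0.00535843 -0.01192249] 5.6417
```

```bash
python3 - <<'E'
import cv2,numpy as np
a=cv2.imread("pics/pickC_scene.png");b=cv2.imread("pics/pickC_top.png")
f=lambda i,x,y,w,h,k:cv2.resize(i[y:y+h,x:x+w],None,fx=k,fy=k,interpolation=cv2.INTER_CUBIC)
cv2.imwrite("pics/z1.png",np.hstack([f(a,330,230,160,110,2.4),f(b,140,160,120,130,2.4)[:264]]))
E
```

```text
(no output)
```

View pics/z1.png

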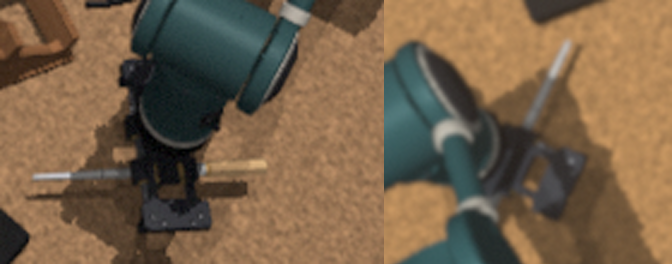

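The mandrel is lifted clear, with the tip at scene (344,304) / top (217,178). I'll check its pitch.

```bash
python3 - <<'E'
from pick import *
p,e=tri([343.6,304.3],[216.7,177.9]);m=av("C")
print(p,e); u=p-(m+[0,0,.0575]);print(np.linalg.norm(u),np.degrees(np.arcsin(u[2]/np.linalg.norm(u))),np.degrees(np.arctan2(u[1],u[0])),np.degrees(yawof("C")))
o_,d=ray("scene",[440.4,298.8]);print(plane("scene",[[440.4,298.8]],[.068]))
print(m-.131*o["C","top"][1])
E
```

```text
[0.65281617 0.29131597 0.05278622] 0.0011684043918115852
0.1314228934776355 -5.114710722852452 -24.576466105467652 -24.909208456977385
[[0.41399474 0.40296992 0.068     ]]
[0.4149615  0.4008253  0.01045402]
```

```bash
cat > place.py <<'E'
from pick import *
def pre(k,h,clear=.03,gap=.004,s=-1,high=.16):
    q=list(quat(psi,tp[k],s));zt=R.from_quat(q).apply([0,0,1])
    p=np.array(status.get_position());ctrl.move_l([p[0],p[1],.30],velocity=.25)
    tgt=place[k]+Z*off[k]+zt*h+X*gap
    ctrl.move_ptp(list(tgt+Z*high),q)
    print("opening",status.get_opening())
    ctrl.move_l(list(tgt+Z*clear),velocity=.12)
    print(status.get_position(),"tgt",tgt+Z*clear,"ft",np.round(status.get_ft_force(),2),np.round(status.get_torque(),3),status.get_opening(),status.get_time_s())
    for v in("scene","top"):cv2.imwrite(f"pics/pre{k}_{v}.png",eyes.grab_frame(v))
E
python3 -c "
from place import *
pre('C',.0044)
f=lambda i,x,y,w,h,k:cv2.resize(i[y:y+h,x:x+w],None,fx=k,fy=k,interpolation=cv2.INTER_CUBIC)
a=cv2.imread('pics/preC_scene.png');b=cv2.imread('pics/preC_top.png')
cv2.imwrite('pics/z2.png',np.hstack([f(a,240,130,140,150,2.8),f(b,260,100,140,150,2.8)]))"
```

```text
opening 0.011322713183886609
[ 0.62212821 -0.02977676  0.13821339] tgt [ 0.62171443 -0.02979808  0.13737844] ft [ 0.7  -0.   -0.54] [ 0.052  0.372 -0.046] 0.011235953829445311 9.475
```

View pics/z2.png

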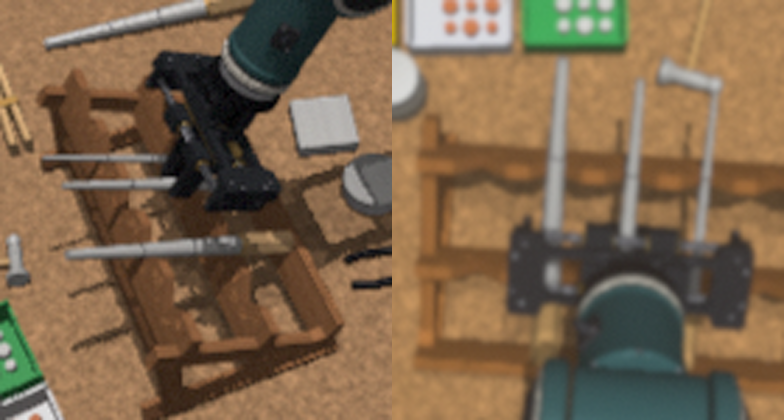

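```bash
python3 - <<'E'
from place import *
p,e=tri([263.2,195.7],[348.6,129.3])
k="C";u=np.array([np.cos(np.radians(28))*cs,np.cos(np.radians(28))*sn,np.sin(np.radians(28))])
mid=np.array(status.get_position())-.0044*R.from_quat(status.get_eef_rot()).apply([0,0,1])
print(p,e,"exp",mid+.134*u); d=p-mid;print(np.linalg.norm(d),np.degrees(np.arcsin(d[2]/np.linalg.norm(d))),np.degrees(np.arctan2(d[1],d[0])))
print(status.get_opening())
E
```

```text
[ 0.73365554 -0.03971862  0.20216996] 0.0005328415941556668 exp [ 0.73786276 -0.03972329  0.20527811]
0.12884211159196626 27.65471096989652 -5.078085809005239
0.01165689237068487
```

The tip triangulates to a pitch of 27.7° and a yaw of -5.1°, which is what I wanted, though it reads 5 mm short. So I'll widen the foot gap slightly and lower it under force guard.

```bash
cat >> place.py <<'E'
def lay(k,h,gap,s=-1,f=3):
    q=list(quat(psi,tp[k],s));zt=R.from_quat(q).apply([0,0,1])
    tgt=place[k]+Z*off[k]+zt*h+X*gap
    ctrl.move_l(list(tgt+Z*.012),velocity=.08)
    f0=np.array(status.get_ft_force())
    hit=ctrl.move_l(list(tgt-Z*.004),velocity=.02,stop_force=f)
    rep(hit,tgt,f0)
def rep(hit,tgt,f0=0):
    d=np.array(status.get_position())-tgt;F=np.array(status.get_ft_force())-f0;M=np.array(status.get_torque())
    print("hit",hit,"d xyz mm",(1000*np.array([d@X,d@Y,d@Z])).round(1),"F",np.round([F@X,F@Y,F@Z],2),"M",np.round([M@X,M@Y,M@Z],3),"op",round(status.get_opening(),4),"t",status.get_time_s())
E
python3 -c "
from place import *
lay('C',.0044,.006)"
```

```text
hit True d xyz mm [-0.  -0.1  0. ] F [ 1.48 -0.6   5.79] M [-0.034  0.215 -0.027] op 0.0117 t 10.5583
```

Contact came exactly at the expected height, with almost no lateral force. Next, ease it down to the foot board and release.

```bash
cat >> place.py <<'E'
def slide(k,h,gap,back=.012,s=-1,f=5):
    q=list(quat(psi,tp[k],s));zt=R.from_quat(q).apply([0,0,1])
    tgt=place[k]+Z*off[k]+zt*h+X*gap
    p=np.array(status.get_position())
    hit=ctrl.move_l(list(p-X*back),velocity=.02,stop_force=f);rep(hit,tgt)
def release(k,op,s=-1):
    jaws.set_gripper(op);p=np.array(status.get_position())
    print("opened",status.get_opening())
    ctrl.move_l(list(p+Z*.10),velocity=.12);print(status.get_time_s())
E
python3 -c "
from place import *
slide('C',.0044,.006)"
```

```text
hit True d xyz mm [-5.4 -0.1  0.2] F [ 2.04 -0.15  0.48] M [ 0.027 -0.078 -0.03 ] op 0.0118 t 10.9167
```

It stopped 0.6 mm from the nominal butt contact, so I'll release, back off and check.

```bash
python3 -c "
from place import *
release('C',.032)
p=np.array(status.get_position());ctrl.move_l([p[0],p[1],.30],velocity=.25)
m=av('A');ctrl.move_ptp([m[0],m[1],.2],list(quat(yawof('A'),0,-1)))
print(status.get_time_s())
f=lambda i,x,y,w,h,k:cv2.resize(i[y:y+h,x:x+w],None,fx=k,fy=k,interpolation=cv2.INTER_CUBIC)
a=eyes.grab_frame('scene');b=eyes.grab_frame('top')
cv2.imwrite('pics/aC_s.png',a);cv2.imwrite('pics/aC_t.png',b)
cv2.imwrite('pics/z3.png',np.hstack([f(a,240,130,140,150,2.8),f(b,260,100,140,150,2.8)]))"
```

```text
opened 0.03225233629609212
12.3833
14.2917
```

View pics/z3.png

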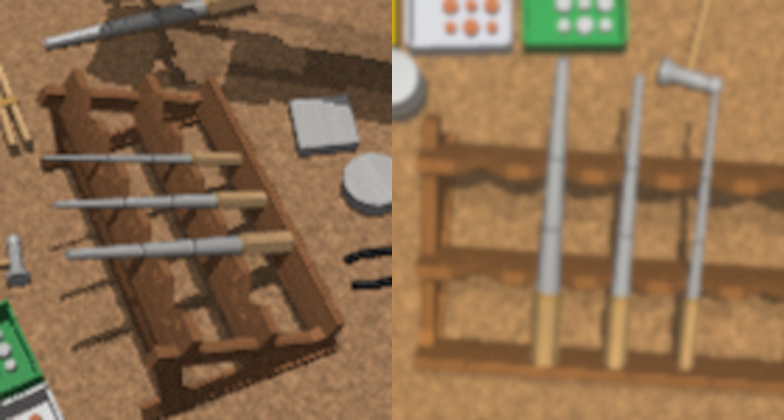

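C lies in place 3 (top px ≈(483,130)), parallel to B and D, with its butt on the foot board. B and D haven't moved. Now A.

```bash
python3 -c "
from place import *
pick('A',.055,.0025,grip=50)
h=.012-.0026
pre('A',h,gap=.006)
f=lambda i,x,y,w,h,k:cv2.resize(i[y:y+h,x:x+w],None,fx=k,fy=k,interpolation=cv2.INTER_CUBIC)
a=cv2.imread('pics/preA_scene.png');b=cv2.imread('pics/preA_top.png')
cv2.imwrite('pics/z4.png',np.hstack([f(a,240,130,140,150,2.8),f(b,240,100,140,150,2.8)]))"
```

```text
hit False [ 0.48782548 -0.35766997  0.00269728] [ 0.27254818 -0.2441336  -0.2659402 ]
open 0.02060831397929932 [ 0.48767713 -0.35742964  0.00262558]
open 0.020608069578448487 [-0.8139787  -0.11171567 -3.84857988] [0.01552281 0.0488494  0.0258383 ] 18.5417
opening 0.02100722155550161
[0.63405931 0.09777333 0.1405958 ] tgt [0.63363113 0.09764982 0.13968017] ft [ 0.36 -0.12 -3.94] [0.101 0.56  0.029] 0.021134400381253096 22.7
```

View pics/z4.png

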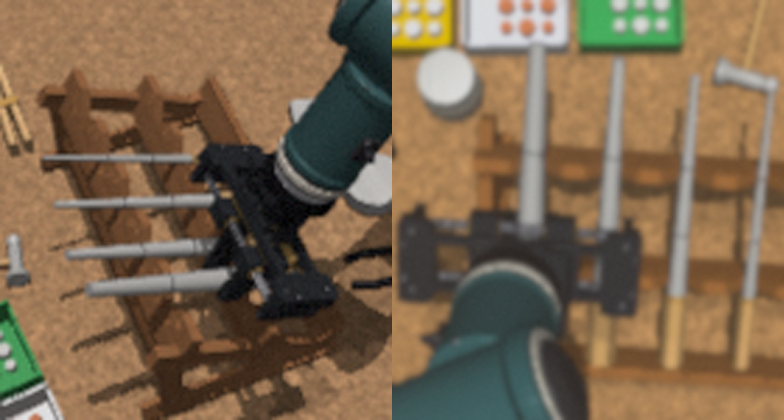

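```bash
python3 - <<'E'
from place import *
p,e=tri([271.8,233.6],[292.3,116.1])
u=np.array([np.cos(np.radians(28))*cs,np.cos(np.radians(28))*sn,np.sin(np.radians(28))])
mid=np.array(status.get_position())-.0094*R.from_quat(status.get_eef_rot()).apply([0,0,1])
print(p,e,"exp",mid+.154*u); d=p-mid;print(np.linalg.norm(d),np.degrees(np.arcsin(d[2]/np.linalg.norm(d))),np.degrees(np.arctan2(d[1],d[0])))
lay('A',.0094,.006)
E
```

```text
[0.76245802 0.08615664 0.21362613] 0.0006384671673858403 exp [0.76487569 0.08660437 0.22135352]
0.14839043364142535 25.794463853542272 -5.17986624476479
hit True d xyz mm [ 0.1 -0.1  0.6] F [ 2.5  -0.15  7.06] M [-0.038  0.183 -0.035] op 0.0209 t 23.7667
```

```bash
python3 - <<'E'
from place import *
slide('A',.0094,.006,f=6)
q=list(quat(psi,tp['A'],-1));tgt=place['A']+Z*off['A']+R.from_quat(q).apply([0,0,1])*.0094
p=np.array(status.get_position())
hit=ctrl.move_l(list(p-Z*.003),velocity=.015,stop_force=5);rep(hit,tgt)
E
```

```text
hit True d xyz mm [-4.6 -0.   0.8] F [ 1.87 -0.36  0.19] M [-0.097 -0.05  -0.004] op 0.0208 t 24.075
hit True d xyz mm [ 1.4 -0.1  0.5] F [-0.83 -0.44  8.19] M [-0.033  0.358  0.019] op 0.0209 t 24.2833
```

```bash
python3 - <<'E'
from place import *
q=list(quat(psi,tp['A'],-1));tgt=place['A']+Z*off['A']+R.from_quat(q).apply([0,0,1])*.0094
jaws.set_gripper(0.0,effort=5);ctrl.wait(.4);rep(0,tgt)
jaws.set_gripper(0.0,effort=3);ctrl.wait(.3);rep(0,tgt)
release('A',.04)
p=np.array(status.get_position());ctrl.move_l([p[0],p[1],.32],velocity=.25)
ctrl.move_ptp([.40,-.30,.3],list(quat(yawof('A'),0,-1)))
print(status.get_time_s())
f=lambda i,x,y,w,h,k:cv2.resize(i[y:y+h,x:x+w],None,fx=k,fy=k,interpolation=cv2.INTER_CUBIC)
a=eyes.grab_frame('scene');b=eyes.grab_frame('top')
cv2.imwrite('pics/fin_s.png',a);cv2.imwrite('pics/fin_t.png',b)
cv2.imwrite('pics/z5.png',np.hstack([f(a,240,130,140,150,2.8),f(b,250,100,140,150,2.8)]))
E
```

```text
hit 0 d xyz mm [ 1.4 -0.1  0.5] F [-0.99  0.56  6.28] M [0.033 0.325 0.038] op 0.0223 t 24.9
hit 0 d xyz mm [ 1.4 -0.2  0.1] F [0.96 1.27 3.81] M [ 0.061  0.183 -0.058] op 0.0225 t 25.4167
opened 0.039782039072578115
26.85
29.1167
```

View pics/z5.png

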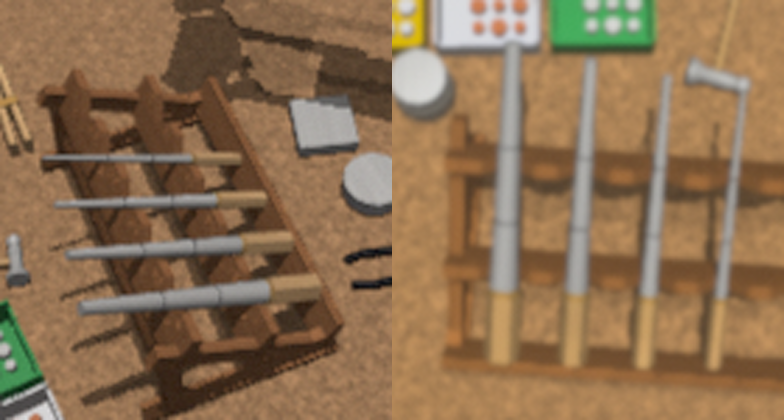

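View pics/fin_t.png

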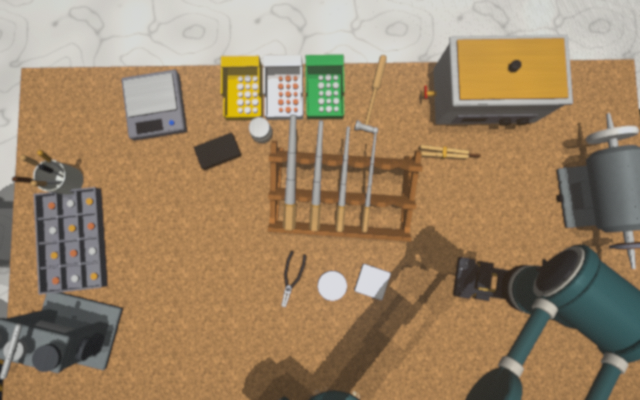

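All four lie side by side in the rack: A at top px 291, B at 317, C at 344 and D at 369. The bench items look unmoved. One numeric check of the seating before handing in.

```bash
python3 - <<'E'
from place import *
T=cv2.imread("pics/fin_t.png");S=cv2.imread("pics/fin_s.png")
bx={"A":((282,120,18,90),(262,226,80,22)),"C":((336,125,16,90),(256,196,65,13)),"B":((309,118,18,92),(258,212,75,14))}
for k,(bt,bs) in bx.items():
    et,_=steel("top",T,*bt);es,_=steel("scene",S,*bs)
    J,e1=tri(es[0][0],et[0][0]);Tp,e2=tri(es[1][0],et[1][0]);d=Tp-J;l=np.linalg.norm(d);u=d/l
    L={"A":285,"C":265,"B":275}[k];mid=(J+Tp)/2-u*((65+L)/2-131)/1000
    pl={"A":p1,"C":p3,"B":p2}[k];r=mid-pl
    print(k,"pitch",np.degrees(np.arcsin(u[2])).round(1),"yaw",np.degrees(np.arctan2(u[1],u[0])).round(1),"len",round(l*1000),"mid in place mm",(1000*np.array([r@X,r@Y,r@Z])).round(1))
a0=cv2.imread("pics/top0.png");hs=[cv2.cvtColor(i,cv2.COLOR_BGR2GRAY) for i in(a0,T)]
for n,(x,y,w,h) in dict(pliers=(275,245,35,65),tin=(312,268,40,36),block=(352,260,32,28),coal=(190,130,55,42),jar=(245,114,30,30),hammer=(365,50,25,70),clamp=(415,140,70,25)).items():
    c=[np.float32(i[y:y+h,x:x+w]) for i in hs];print(n,np.round(cv2.phaseCorrelate(*c),2).tolist() if 0 else np.round(cv2.phaseCorrelate(*c)[0],2))
E
```

```text
A pitch 24.3 yaw -5.8 len 211 mid in place mm [-4.2 -0.3 17.8]
C pitch 27.1 yaw -5.3 len 197 mid in place mm [ 0.5  0.9 11.9]
B pitch 26.7 yaw -5.1 len 209 mid in place mm [ 1.3  0.6 15.4]
pliers [-0.03  0.01]
tin [ 0.04 -0.06]
block [-0.08 -0.29]
coal [-0.01  0.5 ]
jar [-0.   -0.03]
hammer [ 0.54 -0.05]
clamp [-0.03  0.48]
```

Everything agrees except A's pitch: it reads 24.3° over only 211 mm of steel, possibly because the mask clips against the white tray. I'll check by projecting the expected seated axis.

```bash
python3 - <<'E'
from place import *
T=cv2.imread("pics/fin_t.png");S=cv2.imread("pics/fin_s.png")
r=np.radians(28);u=np.array([np.cos(r)*cs,np.cos(r)*sn,np.sin(r)])
out=[]
for v,im,(x,y,w,h) in(("top",T,(275,105,60,135)),("scene",S,(255,190,110,60))):
    k=4;c=cv2.resize(im[y:y+h,x:x+w],None,fx=k,fy=k,interpolation=cv2.INTER_CUBIC)
    for kk,pl,of,L in(("A",p1,.016,.285),("B",p2,.0126,.275)):
        m=pl+Z*of
        for t in(-.131,-.066,0,L-.131):
            q=proj(v,m+u*t)[0];q=((q-[x,y]+.5)*k-.5).astype(int);cv2.circle(c,tuple(int(a) for a in q),3,(0,0,255),-1)
    out.append(c)
H=max(o.shape[0] for o in out);out=[cv2.copyMakeBorder(o,0,H-o.shape[0],0,0,cv2.BORDER_CONSTANT) for o in out]
cv2.imwrite("pics/z6.png",np.hstack(out))
E
```

```text
(no output)
```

View pics/z6.png

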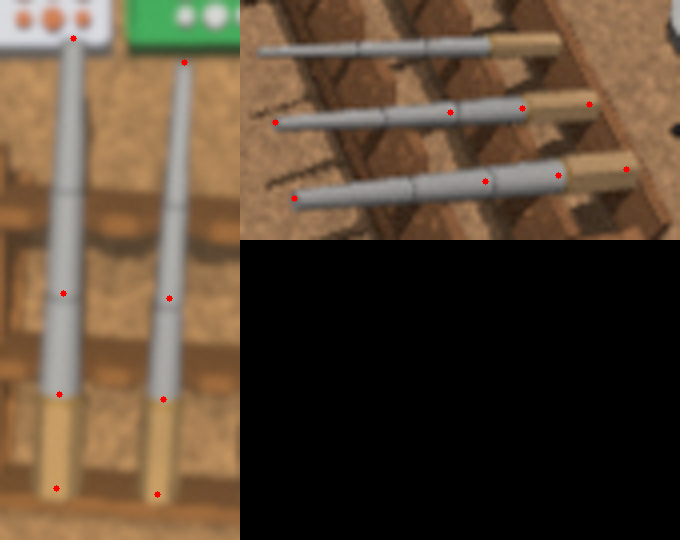

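Against the projected seated axis, A sits just as B does: the tip, the handle joint and the butt are all within about 1–2 px, with the same small offset as B. The 24.3° came from the mask, so I'm handing in.

```bash
python3 -c "
from cell import job_done,status
print(status.get_time_s(),status.get_ft_force()); job_done()"
```

```text
29.2167 [ 0.49309419  0.14028405 -0.27193884]
the job is handed in; nothing more can be done
```

Both stray mandrels are in the rack: A in place 1 and C in place 3. From left to right the four now lie A, B, C, D, thickest to thinnest. I lowered each one until it touched the boards and eased it down against the foot board before letting go. For A I also slackened the grip first. I handed the job in at 29.2 s, with the arm clear of everything.

**Last checks:**
- **C:** it measured 27.1° pitch, within 1 mm of its place along and across the row. It read 2.4 mm high; B, which I never touched, reads about 3 mm high in the same check.
- **B and D:** they look unmoved in the final pictures.
- **Bench items:** all seven stayed within about half a pixel of where they started.

**Disagreement on A:** the final colour-mask measurement gave a pitch of 24.3° and 211 mm of steel, where about 28° and 220 mm were expected. Its tip shows against the white tray in the top view, so I put this down to mask error. Projecting the expected seated position into both pictures matched A's tip, handle joint and butt to about 1–2 pixels, as well as it did for B. A touched the boards 0.6 mm above the expected height.

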